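# Find the concealed catch on a laser-cut parts case

## Task

Feel across the inlaid board in the top of the plywood parts case for the flush square catch hidden in it, and press it with closed fingertips until the drawer springs out by itself, then let the catch rise again and move clear. Do not pull or push the drawer, and leave the little boxes, the spool and the jar where they stand.

Things in the scene. Friction and masses are not known exactly. Their poses are not given: they have to be found in the camera images.
- case: Fixed plywood case on the table, 190 (its x) x 380 (y) x 100 mm high; origin at the centre of its underside, z up, drawer side at -x. Its top is a 3 mm frame round a window of 90 (x) x 156 mm (y), centred over the origin. In the window lies a rigid board of pale wood, its top at z = 97 mm.
- board_mid (a point): Centre of the window on the board's top, axes as the case's. The catch is a 44 x 44 mm square plate flush with the board, of the same wood, sides along these axes, outlined by a dark gap of 1.5 mm. Its centre is at x = 0 and anywhere from y = -52 to +52 mm from here: not reported, to be seen or felt (the board is rigid, the catch gives way).
- catch (a joint): How far the catch plate is pressed down, in m: 0 flush with the board, 0.006 at its stop. A spring lifts it again; about 2 N starts it and 6 N takes it all the way. From about 0.003 on it lets go of the drawer.
- drawer (a joint): How far the drawer stands out of the case, in m, along the case's -x: 0 shut, 0.055 fully out. Once freed, its spring drives it out in about 1 s and it stays out.
- drawer_front (a point): Pale wood drawer front, a plate 6 x 220 x 60 mm on the -x side of the case, no handle; this point is its centre (45 mm above the table), axes as the case's.
- box_big: Loose little plywood box, 44 x 44 mm, 38 mm high, standing on the case's top frame towards its +y end; origin at the centre of its underside. To be left alone.
- box_small: Loose little plywood box, 36 x 36 mm, 30 mm high, standing on the case's top frame towards its -y end; origin at the centre of its underside. To be left alone.
- spool: Loose small spool of orange filament with black flanges, lying flat on the table beside the case, 100 mm across, 50 mm high; origin at the centre of its underside. To be left alone.
- jar: Loose small lidded jar, 52 mm across, 65 mm high, on the table beside the case; origin at the centre of its underside. To be left alone.

How it is judged (in metres and radians):
On the way, in this order (a step that is already met when the one before it is completed fails the run):
1. the catch is pressed in (value of joint catch above 0.0025 m).
2. the drawer springs out (value of joint drawer above 0.045 m), for 0.1 s.
At the end, for the whole second after the job is handed in: The drawer stands at least 45 mm out, the catch is back within 1.5 mm of flush, and the four bystanders are within 20 mm of where they began (value of joint drawer above 0.045 m and value of joint catch below 0.0015 m and distance of each of box_big, box_small, spool, jar from where it was at the start of the episode below 0.02 m); the robot touches nothing.
It fails at once if a bystander is shifted by more than 20 mm, lifted or carried (distance of any of box_big, box_small, spool, jar from where it was at the start of the episode above 0.02 m).
It fails at once if the robot pulls or pushes the drawer front (more than 3 N) (contact force between the arm and drawer above 3 N).
It fails at once if the fingers pull or push the drawer front (more than 3 N) (contact force between the fingers and drawer above 3 N).
It also fails if it takes over 45 s, if anything falls off the work surface, if the arm or the gripper's body presses on something with over 40 N, if the wrist force passes 120 N, or if a joint passes its speed limit or range.

## Robot

A 7-joint arm with a two-finger parallel gripper is mounted at the origin on the work surface. World frame = base frame: x ahead of the robot, y to its left, z up, the work surface at z = 0. Lengths are in mm, angles in rad, forces in N, time in s.
With the tool pointing down it reaches from about 350 to 900 mm from the base axis. Payload 19.9 kg.
Tool frame: the origin (TCP) lies between the finger pads; the fingertips stand 17 mm ahead of it and the grasp point (between the pads) lies 2 mm behind it; z points along the fingers, y is the direction in which the jaws open and shut (so a half turn about z gives the same grasp; the last joint's range is limited). The gripper opens to 94 mm and grips with 3 to 60 N. Pads are 16 mm wide; open, the fingers measure 119 mm over their backs; the gripper's body (75 mm by 177 mm) begins 78 mm behind the grasp point.
Start: joints at [1.159, 0.417, -0.01, 1.614, 0.005, 1.111, -0.053], TCP at [225.886, -582.731, 222.425] pointing down, gripper open.
Joint ranges: [-2.81, 2.81], [-0.39, 2.02], [-1.27, 1.25], [0.06, 2.57], [-1.19, 4.33], [0.19, 2], [-2.82, 2.82]. Speed limits (rad/s): [1.89, 1.89, 2.39, 2.39, 3.01, 3.01, 3.01].

## Interface

Orientations are given as a rotation vector (axis times angle).
In Python, from rig import status, imaging, workorder gives the robot as it stands. The module is installed in compiled form; this text tells all that it offers.
- The arm moves only by the shell command python3 -m handwheel 'ROWS'. ROWS is a JSON object of lists of equal length, an entry for each row: "rot": the turn, a rotation vector about the tool's x, y, z in rad, a list of three; "travel": the shift along the tool's x, y, z in mm, a list of three; "fingers": the opening, from -1 (shut) to 1 (fully open). In form: {"rot": [[wx, wy, wz], ...], "travel": [[dx, dy, dz], ...], "fingers": [fingers, ...]}. A call has 1 to 20 rows; each row shifts and turns the pose as measured when the row begins, along the tool's axes as they then stand; what a row does not reach is not made up. A row lasts 1/12 s, in which the tool goes at most 41.7 mm and 7.16 degrees, less where a joint would pass 70% of its speed; a pose out of reach is approached as far as the arm can. A call with a gripper value outside its range is refused whole. The fingers move at their own pace and stop on an object; the grip force is fixed at half the most. Time passes only in rows, so rows that do not move let the fingers close. It gives the time, the measured TCP pose, the force and the opening at its end, in the units of the state.
- status.sense(): the state, without advancing time (a new reading comes with each control period).
- imaging.snapshot(name): name is "side" or "top"; returns the picture (480x640x3 uint8, red, green, blue); there is no depth.
- imaging.camera_model(name): a dict with "vfov" (degrees; the focal length in pixels is half the picture's height over the tangent of half this angle, whatever the lens; pixels are square), "cx", "cy" (the principal point, pixels), "rvec" (rotation vector, rad) and "tvec" (3), from world to camera coordinates, as OpenCV has them. Camera axes: x right, y down, z forward; pixel columns grow to the right and rows downward; lengths in mm; the calibration is good to about 2 mm. A picture is of the moment at which its call begins. camera_model takes no time and is no camera call.
- workorder.close_job(): hands the job in, once; it reports no verdict.
The state is a dict: "t": time; "qpos": joint angles; "joint_vel": joint speeds; "effort": joint torques, N m; "tool_pos": TCP position; "ee_rot": TCP orientation; "ft_force": force on the tool from outside, world axes, zero at the start; "moment": the same for the moment, N m; "opening": finger opening in mm.
Only numpy, scipy, OpenCV 4.12 (cv2) and the standard library are available. Lean on these libraries where they do the work, as an engineer would, in place of code of your own. Each camera call takes 0.05 s, during which the arm holds its last target. There are 200 camera calls.

## Working session

There is one attempt and no reset: what is moved stays moved. The work goes in short steps, Python scripts to look and compute and a shell command to move; the robot and the scene stay as the last step left them, time stands still between calls to the robot, and variables do not carry over. Pictures are saved under pics/ and viewed, about 8 in all and at most 12, crops included, and the job is handed in when it is done.

```bash
mkdir -p pics
python3 - <<'E'
from rig import status, imaging
import cv2
s=status.sense(); print({k:s[k] for k in('t','tool_pos','ee_rot','ft_force','opening')})
for n in('top','side'):
    cv2.imwrite(f'pics/{n}0.png',imaging.snapshot(n)[:,:,::-1]); print(n,imaging.camera_model(n))
E
```

```text
{'t': 0.0, 'tool_pos': array([ 225.76605126, -582.40884305,  221.81475977]), 'ee_rot': array([-3.08685695e+00, -5.77355221e-01,  4.85846404e-04]), 'ft_force': array([1.17769056, 0.00897557, 0.34997267]), 'opening': 94.18791544004647}
top {'vfov': 54.29520774389918, 'cx': 323.08476440155766, 'cy': 245.5493348596258, 'rvec': array([ 2.14714169, -2.14167012,  0.09067447]), 'tvec': array([  83.57014884,  563.75111308, 1070.97671398])}
side {'vfov': 49.88130371315797, 'cx': 315.528220013686, 'cy': 249.1826770582399, 'rvec': array([ 2.3364668 , -0.77168962,  0.29086746]), 'tvec': array([-437.36716537,  367.68302735,  686.57136941])}
```

View pics/top0.png

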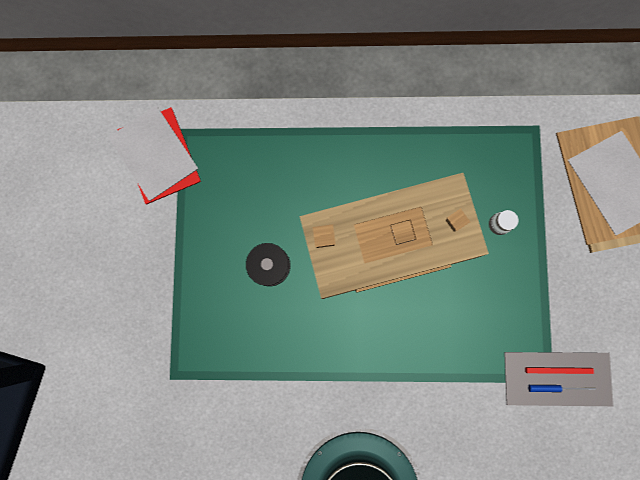

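View pics/side0.png

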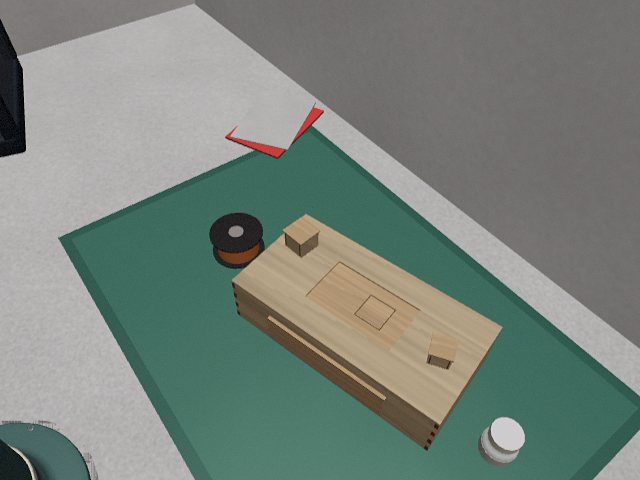

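The top view shows the case with corners at about (300,217), (463,173), (489,253) and (322,298). A dark square outline sits at about (402,232), or (375,312) in the side view. The spool is left of the case at (268,264), the jar right at (506,222), and the two boxes are on the frame.

```bash
cat > h.py <<'E'
import numpy as np, cv2
from rig import imaging
def ray(n,uv,z):
    m=imaging.camera_model(n); f=240/np.tan(np.radians(m['vfov']/2))
    R=cv2.Rodrigues(m['rvec'])[0]; c=-R.T@m['tvec']
    d=R.T@np.array([(uv[0]-m['cx'])/f,(uv[1]-m['cy'])/f,1]); return c+d*(z-c[2])/d[2]
E
python3 - <<'E'
from h import *
for n,c,q in(('top',[(300,217),(463,173),(489,253),(322,298)],(402.5,232.3)),('side',[(233,281),(306,214),(502,328),(436,424)],(375.5,312.5))):
    P=np.array([ray(n,p,100)[:2] for p in c]); print(n,P.round(0).tolist(),P.mean(0).round(1)); print(ray(n,q,97).round(1))
    if n=='top': d=P[0]-P[1]+P[3]-P[2]; 
    else: d=P[1]-P[2]+P[0]-P[3]
    print(np.degrees(np.arctan2(d[1],d[0])).round(1), np.linalg.norm(d)/2)
# jar, spool, boxes tops
print(ray('top',(507,220),65),ray('top',(267,264),50),ray('top',(324,236),130),ray('top',(457,220),130))
a=cv2.imread('pics/top0.png')[165:305,295:495];b=cv2.imread('pics/side0.png')[250:370,300:470]
a=cv2.resize(a,(800,560),interpolation=cv2.INTER_CUBIC); cv2.imwrite('pics/crop1.png',a)
E
```

```text
top [[620.0, 135.0], [720.0, -230.0], [540.0, -281.0], [440.0, 85.0]] [579.8 -73. ]
[585.9 -93.7  97. ]
105.2 378.73275233144807
side [[443.0, 84.0], [624.0, 136.0], [721.0, -230.0], [537.0, -276.0]] [581.2 -71.5]
[588.4 -95.5  97. ]
104.7 375.20479378059594
[ 618.89225489 -335.70121447   65.        ] [518.39605962 214.95728089  50.        ] [573.02057041  79.86886727 130.        ] [ 607.71639886 -206.18293981  130.        ]
```

View pics/crop1.png

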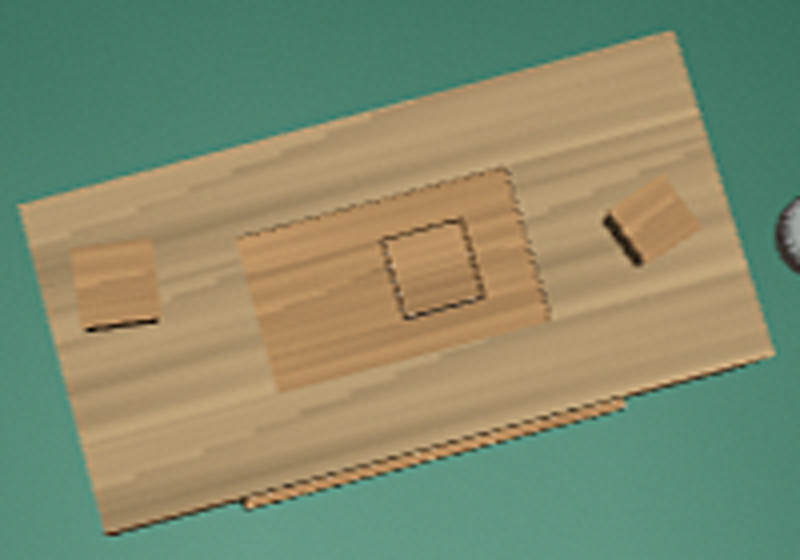

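The outline is clearly the catch, centred at world (587, -94.5, 97). That is about 22 mm to the -y side of the window centre, and both views agree to about 2 mm. I'll move above it at travel height with the fingers closing.

```bash
python3 -m handwheel '{"rot":[[0,0,0],[0,0,0],[0,0,0],[0,0,0],[0,0,0],[0,0,0],[0,0,0],[0,0,0],[0,0,0],[0,0,0],[0,0,0],[0,0,0],[0,0,0],[0,0,0],[0,0,0],[0,0,0],[0,0,0]],"travel":[[30,-19,0],[30,-19,0],[30,-19,0],[30,-19,0],[30,-19,0],[30,-19,0],[30,-19,0],[30,-19,0],[30,-19,0],[30,-19,0],[30,-19,0],[30,-19,0],[30,-19,0],[30,-19,0],[30,-19,0],[30,-19,0],[0,0,0]],"fingers":[-1,-1,-1,-1,-1,-1,-1,-1,-1,-1,-1,-1,-1,-1,-1,-1,-1]}'
cat >> h.py <<'E'
def togo(p):
    from rig import status
    s=status.sense(); R=cv2.Rodrigues(np.array(s['ee_rot']))[0]
    print(s['t'],s['tool_pos'].round(1),s['ft_force'].round(1),s['opening'].round(1),'togo',(R.T@(np.array(p)-s['tool_pos'])).round(1),'z',R[:,2].round(3))
E
python3 -c "
from h import *; togo((587,-94.5,130))"
```

```text
t: 1.52
tool_pos: [574.0, -103.5, 216.9]
ee_rot: [-3.084, -0.566, 0.01]
ft_force: [0.3, 1.4, -0.9]
opening: 0.4Traceback (most recent call last):
  File "<string>", line 2, in <module>
    from h import *; togo((587,-94.5,130))
                     ~~~~^^^^^^^^^^^^^^^^^
  File "h.py", line 10, in togo
    print(s['t'],s['tool_pos'].round(1),s['ft_force'].round(1),s['opening'].round(1),'togo',(R.T@(np.array(p)-s['tool_pos'])).round(1),'z',R[:,2].round(3))
                                                               ^^^^^^^^^^^^^^^^^^
AttributeError: 'float' object has no attribute 'round'
```

```bash
sed -i "s/s\['opening'\].round(1)/round(s['opening'],1)/" h.py; python3 -m handwheel '{"rot":[[0,0,0],[0,0,0],[0,0,0],[0,0,0],[0,0,0],[0,0,0]],"travel":[[5,-1,0],[5,-1,20],[5,-2,20],[0,0,20],[0,0,20],[0,0,0]],"fingers":[-1,-1,-1,-1,-1,-1]}'
python3 -c "
from h import *; togo((587,-94.5,114))
for n in('top','side'): cv2.imwrite(f'pics/{n}1.png',imaging.snapshot(n)[:,:,::-1])
a=cv2.imread('pics/side1.png')[190:390,250:500];cv2.imwrite('pics/c2.png',cv2.resize(a,None,fx=3,fy=3))"
```

```text
t: 2.02
tool_pos: [587.8, -92.4, 133.7]
ee_rot: [-3.083, -0.569, 0.009]
ft_force: [-0.3, -0.0, 0.2]
opening: 0.4
2.0167 [587.8 -92.4 133.7] [-0.3 -0.   0.2] 0.4 togo [-1.4  1.9 19.6] z [-0.007  0.005 -1.   ]
```

View pics/c2.png

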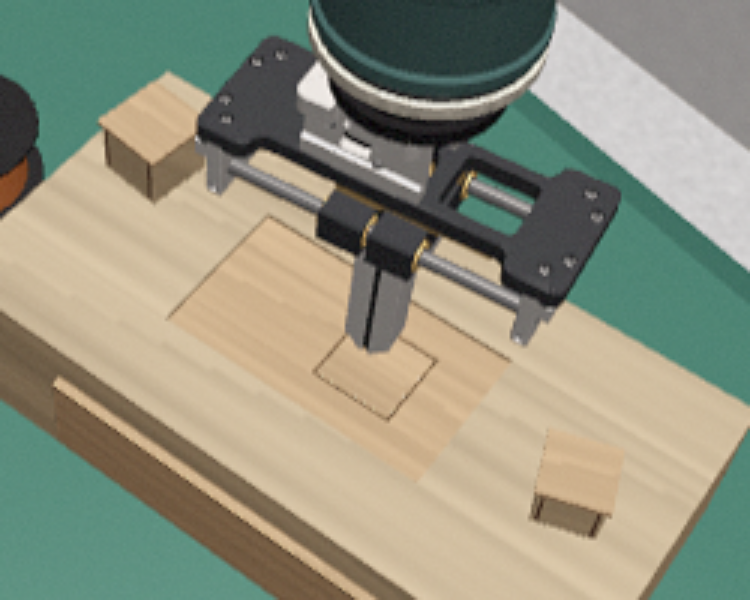

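The closed fingertips, at crop pixel (374,345), hang about 20 mm over the outlined square centred at (376,367). The body clears both boxes. I'll lower to contact and watch the force.

```bash
python3 -m handwheel '{"rot":[[0,0,0],[0,0,0],[0,0,0],[0,0,0],[0,0,0]],"travel":[[-1,2,8],[0,0,8],[0,0,3],[0,0,3],[0,0,0]],"fingers":[-1,-1,-1,-1,-1]}'
```

```text
t: 2.53
tool_pos: [590.9, -96.5, 117.4]
ee_rot: [-3.087, -0.566, -0.005]
ft_force: [-0.3, 0.3, -0.6]
opening: 0.5
```

```bash
python3 -m handwheel '{"rot":[[0,0,0],[0,0,0],[0,0,0],[0,0,0]],"travel":[[-2,0,3],[0,0,3],[0,0,2],[0,0,0]],"fingers":[-1,-1,-1,-1]}'; python3 -m handwheel '{"rot":[[0,0,0],[0,0,0]],"travel":[[0,0,2],[0,0,0]],"fingers":[-1,-1]}'
```

```text
t: 2.87
tool_pos: [589.4, -97.2, 109.9]
ee_rot: [-3.088, -0.566, -0.008]
ft_force: [-1.5, 0.6, 3.6]
opening: 0.1
t: 3.03
tool_pos: [589.5, -97.2, 108.5]
ee_rot: [-3.088, -0.567, -0.008]
ft_force: [-3.4, 0.9, 5.6]
opening: 0.3
```

The surface gives at 3.6 N, rising to 5.6 N, so this is the sprung catch. I'll hold briefly and check the drawer.

```bash
python3 -m handwheel '{"rot":[[0,0,0],[0,0,0],[0,0,0],[0,0,0],[0,0,0],[0,0,0]],"travel":[[0,0,0.5],[0,0,0],[0,0,0],[0,0,0],[0,0,0],[0,0,0]],"fingers":[-1,-1,-1,-1,-1,-1]}'
python3 -c "
from h import *
cv2.imwrite('pics/side2.png',imaging.snapshot('side')[:,:,::-1])
a=cv2.imread('pics/side2.png')[190:440,220:500];cv2.imwrite('pics/c3.png',cv2.resize(a,None,fx=2.4,fy=2.4))"
```

```text
t: 3.53
tool_pos: [589.5, -97.1, 109.4]
ee_rot: [-3.089, -0.567, -0.008]
ft_force: [-2.4, -0.8, 4.8]
opening: 0.8
```

View pics/c3.png

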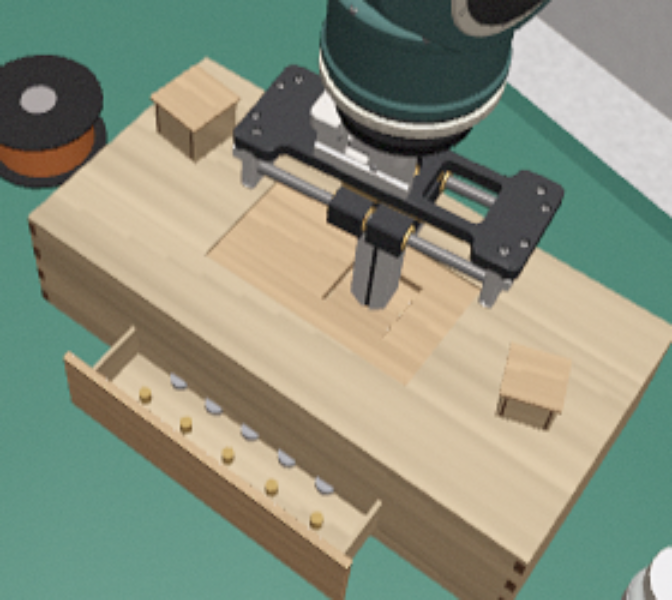

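The drawer has sprung out by itself: its front runs from about (65,370) to (350,575) in the crop. The catch is still down under the fingertips. I'll hold a little longer so the drawer finishes, then rise clear.

```bash
python3 -m handwheel '{"rot":[[0,0,0],[0,0,0],[0,0,0],[0,0,0],[0,0,0],[0,0,0],[0,0,0],[0,0,0],[0,0,0],[0,0,0],[0,0,0],[0,0,0],[0,0,0],[0,0,0]],"travel":[[0,0,0],[0,0,0],[0,0,0],[0,0,0],[0,0,0],[0,0,0],[0,0,-4],[0,0,-5],[0,0,-8],[0,0,-20],[0,0,-30],[0,0,-30],[0,0,-30],[0,0,0]],"fingers":[-1,-1,-1,-1,-1,-1,-1,-1,-1,-1,-1,-1,-1,-1]}'
python3 -m handwheel '{"rot":[[0,0,0],[0,0,0],[0,0,0],[0,0,0],[0,0,0],[0,0,0],[0,0,0]],"travel":[[10,-5,-10],[25,-10,-10],[25,-10,-10],[25,-10,0],[25,-10,0],[0,0,0],[0,0,0]],"fingers":[-1,-1,-1,-1,-1,-1,-1]}'
python3 -c "
from h import *
cv2.imwrite('pics/side3.png',imaging.snapshot('side')[:,:,::-1])
P=[ray('side',p,z) for p,z in (((247.5,339),75),((366,427.5),75))]; print(P)"
```

```text
t: 4.75
tool_pos: [588.1, -96.9, 243.9]
ee_rot: [-3.087, -0.568, -0.005]
ft_force: [0.8, 1.1, -0.3]
opening: 0.3
t: 5.33
tool_pos: [678.4, -13.9, 283.2]
ee_rot: [-3.09, -0.563, -0.016]
ft_force: [-0.6, -0.6, -0.1]
opening: 0.5
[array([411.02510728,  -6.0683008 ,  75.        ]), array([ 467.56072133, -218.16973283,   75.        ])]
```

View pics/side3.png

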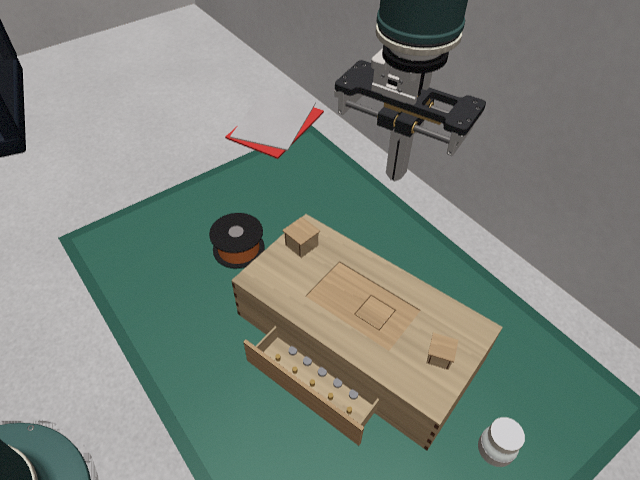

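The arm is clear, the catch square at (375,312) looks flush again, and the boxes, spool and jar are where they were. The drawer's front top edge now runs from (244,342) to (361,433). I'll work out how far out that is before handing in.

```bash
python3 -c "
from h import *
x=np.array([np.cos(np.radians(15)),np.sin(np.radians(15))])
for a in [(244,342),(361,433)],[(269,317),(384,397)]: print([((ray('side',p,75)[:2]-[580.5,-72.3])@x).round(1) for p in a])
d=cv2.absdiff(cv2.imread('pics/side0.png'),cv2.imread('pics/side3.png')).max(2)
for n,(u,v,w,h) in dict(spool=(205,205,65,68),boxb=(280,217,45,42),boxs=(422,330,40,42),jar=(475,412,55,58),catch=(350,290,50,45)).items(): print(n,(d[v:v+h,u:u+w]>40).sum())
from rig import workorder; workorder.close_job()"
```

```text
[np.float64(-153.7), np.float64(-157.2)]
[np.float64(-96.6), np.float64(-95.1)]
spool 0
boxb 0
boxs 0
jar 0
catch 0
the job is handed in; nothing more can be done
```

The drawer sprang out by itself after I pressed the catch, the catch rose again, and I handed the job in at about t = 5.4 s; no verdict is reported.

- **Finding and pressing:** Both cameras put the catch at about (587, -94.5, 97) mm, agreeing to about 2 mm. I found it by sight and pressed there, without feeling across the whole board. The plate gave way under the closed fingertips, with force rising from 3.6 to 5.6 N.
- **Drawer:** In the last picture the front's top edge stands about 58 mm further out than at the start. That is more than the 55 mm stop, but it comes from hand-picked pixels, so it fits fully out and clears the 45 mm needed. The robot never went near the drawer front.
- **Catch and bystanders:** Comparing the side pictures from before and after, no pixels changed noticeably around the catch, the two boxes, the spool or the jar.
- **Clear of everything:** The arm ended with the tool at z = 283 mm, touching nothing, with wrist force under 1 N on each axis.

No check failed or disagreed.

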